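Set the hold-down pad of a slide reader with a gauge blade

TASK

Slide the gauge blade along the reader's track until its strip passes centrally under the raised hold-down pad, then turn the knurled screw on the bridge until the blade just drags: drawing it by its handle should take a steady pull of about 5 N, neither loose nor pinched. Feel that drag by moving the blade a little, correcting the screw as needed, then leave the blade lying under the pad with its tip showing beyond, and let go; never pinch it hard, and do not disturb the jar, carton and cup.

Things in the scene. Friction and masses are not known exactly. Their poses are not given: they have to be found in the camera images.
- reader: Slide reader fixed to the bench. Aluminium track plate 130 mm wide, top 12 mm above the bench, its open end 200 mm along -x. Grey bridge over it: posts' inner faces at y = +-39 mm, beam 36 x 106 mm, 50 to 62 mm high; it carries screw and pad. White housing beyond, x = 60 to 180 mm, 62 mm high. Origin: on the bench under the pad; x along the track to the housing, z up.
- track (a point): Point on the track's top surface straight under the pad's centre (12 mm above the bench), axes as the reader.
- knob (a point): Centre of the adjusting screw's round knurled steel head on top of the bridge: 32 mm diameter, 30 mm high, vertical axis, underside 69 and top 99 mm above the bench; it does not rise or sink. Clockwise from above lowers the foot 2.0 mm per rad. It stays where left (friction 0.06 N m). Travel 6 rad, starts 0 to 0.6 rad from the upper stop.
- foot: Dark steel foot under the beam, 30 x 26 mm; origin at its underside's centre, z up. It carries a black sprung pad, 24 (along track) x 20 mm, that projects 4 to 7.5 mm below (worn by an unknown amount). Once on the blade, the pad presses 4 N per mm of further foot descent, so 8 N per rad of screw. It starts 0.8 to 5.5 mm clear of the blade.
- blade: Gauge blade lying loose on the track before the bridge, about 90 g: grey handle 60 x 20 x 16 mm high, then a steel strip 85 mm long, 16 wide, 3 thick, undersides flush. Origin: centre of the handle's underside; x along the strip to the tip, z up. Friction 0.6 (10 percent either way) on track and pad, so its drag is about 1.2 times the pad's force.
- blade_tip (a point): Middle of the strip's free end, underside, 115 mm from the blade's origin along its x.
- jar: Bystander: small jar with a cap, 52 mm in diameter, 70 mm high; origin at its underside.
- carton: Bystander: cardboard carton 70 x 100 x 50 mm; origin at its underside.
- cup: Bystander: white open cup, 60 mm in diameter, 60 mm high; origin at its underside.
Things that resemble listed ones, but are neither listed nor needed, are in the scene too. There is more than one size of the blade; the job needs the smallest.

How it is judged:
By the outcome, as a careful person would: the job done as asked, in the order asked, and still so for the second after the job is handed in, with the robot touching nothing.
It also fails if it takes over 72 s, if anything falls off the work surface, if the arm or the gripper's body presses on something with over 40 N, if the wrist force passes 120 N, or if a joint passes its speed limit or range.

ROBOT

A 6-joint arm with a two-finger parallel gripper is mounted at the origin on the work surface. World frame = base frame: x ahead of the robot, y to its left, z up, the work surface at z = 0. Lengths are in m, angles in rad, forces in N, time in s.
With the tool pointing down it reaches from about 0.325 to 0.75 m from the base axis. Payload 7.6 kg.
Tool frame: the origin (TCP) lies at the very end of the fingers, on their centre line; the grasp point (between the pads) lies 19 mm behind it; z points along the fingers, y is the line along which they close (so a half turn about z gives the same grasp; the last joint's range is limited). The gripper opens to 85 mm and grips with 20 to 120 N. Pads are 22 mm wide; open, the fingers measure 114 mm over their backs; the gripper's body (76 mm by 85 mm) begins 54 mm behind the grasp point. The pads swing forward as they close: fully open they stand 13 mm farther back than shut.
Start: joints at [1.06, 0.052, 1.401, -0, 1.689, -0.07], TCP at [0.224, 0.475, 0.231] pointing down, gripper open.
Joint ranges: [-2.9, 2.9], [-0.91, 2.17], [0.12, 2.37], [-1.06, 4.2], [0.26, 2.73], [-2.93, 2.93]. Speed limits (rad/s): [2.57, 2.57, 3.01, 3.14, 3.14, 3.14].

INTERFACE

Orientations are given as a unit quaternion [x, y, z, w].
In Python, from bench import movep, movel, move_j, grip, hold, inverse_kinematics, get_state, camera, camera_info, IKError, close_job gives the robot as it stands. Calls block until the motion is done:
- movep(position, orientation): joint-space move of the TCP to a pose.
- movel(position, velocity=0.15, rot=None): straight line of the TCP; rot=None keeps the orientation; velocity is the mean speed in m/s.
- move_j(angles): joint-space move.
- grip(opening): opening from 0.0 (shut) to 1.0 (fully open); the grip force is fixed at half the most; returns when the fingers have stopped.
- hold(seconds).
- inverse_kinematics(position, orientation): joint angles nearest the present ones, or None.
- get_state(): the state.
- camera(name): name is "scene" or "top"; returns (picture, depth): 420x560x3 uint8, red, green, blue; 420x560 float32, m along the optical axis (not along the pixel's ray), 0 where there is no reading.
- camera_info(name): a dict with "intrinsics" (3x3 intrinsics, pixels), "extrinsics" (4x4, takes a point from world to camera coordinates). Camera axes: x right, y down, z forward; pixel columns grow to the right and rows downward; lengths in m; the calibration is good to about 2 mm. A picture is of the moment at which its call begins. camera_info takes no time and is no camera call.
A pose or a line that the arm cannot do raises IKError and nothing moves.
- close_job(): hands the job in; it is judged then, once.
The state is a dict: "time_s": time; "joint_positions": joint angles; "joint_vel": joint speeds; "joint_torque": joint torques, N m; "position": TCP position; "tcp_rot": TCP orientation; "ft_force": force on the tool from outside, world axes, zero at the start; "moment": the same for the moment, N m; "grip_width": opening from 0.0 (shut) to 1.0 (fully open); "grip_force": force on a finger pad.
Only numpy, scipy, OpenCV 4.12 (cv2) and the standard library are available. Lean on these libraries where they do the work, as an engineer would, in place of code of your own. Each camera call takes 0.05 s, during which the arm holds its last target. There are 200 camera calls.

## Working session

There is one attempt and no reset: what is moved stays moved. The work goes in short steps, each a Python script; the robot and the scene stay as the last script left them, time stands still between calls to the robot, and variables do not carry over. Pictures are saved under pics/ and viewed, at most 10 in all, crops included, and the job is handed in when it is done.

```bash
ls; mkdir -p pics; python3 - <<'E'
from bench import *
import cv2,numpy as np
for n in("scene","top"):
    p,d=camera(n); cv2.imwrite(f"pics/{n}0.png",p[:,:,::-1]); np.savez(f"{n}0.npz",p=p,d=d)
    i=camera_info(n); print(n,np.round(i["intrinsics"],1).tolist(),np.round(i["extrinsics"],4).tolist())
s=get_state(); print(s)
E
```

```text
pics
scene [[401.8, 0.0, 279.1], [0.0, 401.8, 215.7], [0.0, 0.0, 1.0]] [[0.5198, 0.8543, -0.007, -0.2905], [0.7006, -0.4309, -0.5687, -0.2899], [-0.4889, 0.2907, -0.8225, 1.21], [0.0, 0.0, 0.0, 1.0]]
top [[505.0, 0.0, 284.2], [0.0, 505.0, 211.3], [0.0, 0.0, 1.0]] [[-0.0014, -0.9998, 0.0192, 0.0196], [-0.9948, -0.0006, -0.102, 0.5361], [0.102, -0.0192, -0.9946, 1.1015], [0.0, 0.0, 0.0, 1.0]]
{'time_s': 0.1, 'joint_positions': array([ 1.05969256e+00,  5.27760922e-02,  1.40165657e+00,  3.17617260e-05,
        1.68856434e+00, -7.02996367e-02]), 'joint_vel': array([ 0.00025696, -0.00200895, -0.00206909,  0.00072363,  0.0001538 ,
        0.00062682]), 'joint_torque': array([ 2.03311312e-03, -3.82584894e+01, -3.60983777e+01,  6.91982194e-06,
        4.76057219e-03,  2.20510015e-05]), 'position': array([0.22383937, 0.47459331, 0.23053858]), 'tcp_rot': array([ 2.18620114e-01,  9.75809793e-01, -6.68189812e-04, -2.16370015e-04]), 'ft_force': array([-0.14267608,  0.51058164, -0.57140058]), 'moment': array([-0.01213396, -0.01436466, -0.01760284]), 'grip_force': 0.0, 'grip_width': 0.9964855868486211}
```

View pics/top0.png

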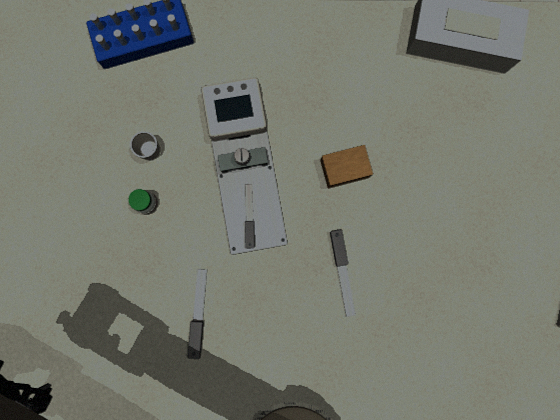

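View pics/scene0.png

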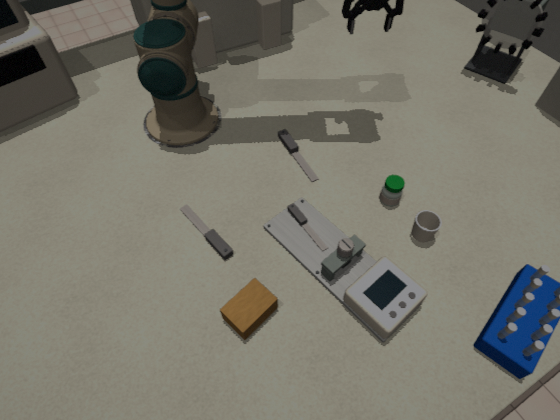

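Blade candidates in the top view are on the track (250,215), on the bench at (198,315), and on the bench at (341,272). The track one looks shortest and lies before the bridge. The two bench ones are the lookalikes. I'll check this in close crops.

```bash
python3 - <<'E'
import cv2
a=cv2.imread("pics/top0.png")[70:260,190:300]; b=cv2.imread("pics/scene0.png")[190:290,255:385]
a=cv2.resize(a,None,fx=3.15,fy=3.15,interpolation=cv2.INTER_CUBIC); b=cv2.resize(b,None,fx=3.46,fy=3.46,interpolation=cv2.INTER_CUBIC)
cv2.imwrite("pics/c1.png",cv2.convertScaleAbs(cv2.hconcat([a,cv2.copyMakeBorder(b,0,a.shape[0]-b.shape[0],0,0,cv2.BORDER_CONSTANT)]),alpha=1.3)); print(a.shape,b.shape)
E
```

```text
(598, 346, 3) (346, 450, 3)
```

View pics/c1.png

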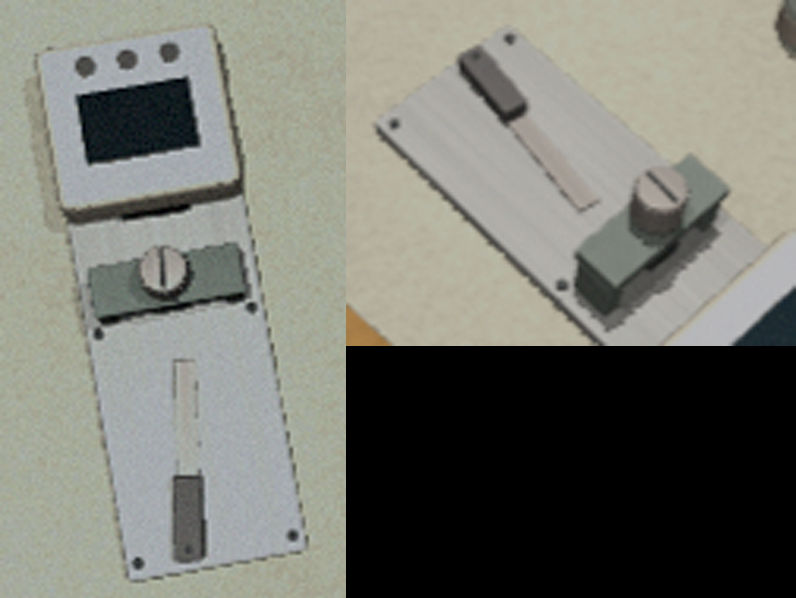

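The crop shows the track blade with its strip half (360–477) and handle (477–560) in the left panel. The tip is at crop (184,360), the knob's slotted head at (164,270), and the track's open-end corners at (129,580) and (307,546). Next I triangulate and check the sizes.

```bash
cat > h.py <<'E'
from bench import *
import numpy as np, cv2
from scipy.spatial.transform import Rotation as R
def ray(n,px):
    i=camera_info(n); E=np.array(i["extrinsics"]); K=np.array(i["intrinsics"])
    d=E[:3,:3].T@np.linalg.inv(K)@[px[0],px[1],1]; return -E[:3,:3].T@E[:3,3], d
def onz(n,px,z):
    o,d=ray(n,px); return o+d*(z-o[2])/d[2]
def tri(pt,ps):
    A=[];b=[]
    for n,p in(("top",pt),("scene",ps)):
        o,d=ray(n,p); d=d/np.linalg.norm(d); M=np.eye(3)-np.outer(d,d); A.append(M);b.append(M@o)
    return np.linalg.lstsq(np.vstack(A),np.hstack(b),rcond=None)[0]
ct=lambda u,v:(190+(u+.5)/3.15-.5,70+(v+.5)/3.15-.5)
cs=lambda u,v:(255+(u-346+.5)/3.46-.5,190+(v+.5)/3.46-.5)
E
python3 - <<'E'
from h import *
P=lambda n,x:print(n,np.round(x,4))
P("knob tri",tri(ct(164,271),cs(661,186)))
P("tip tri",tri(ct(184,360),cs(588,203)))
P("handle back top",tri(ct(189,559),cs(476,51)))
P("handle front top",tri(ct(188,477),cs(517,109)))
P("corner L tri",tri(ct(129,580),cs(510,27))); P("corner R tri",tri(ct(307,547),cs(377,126)))
L=onz("top",ct(129,580),.012);Rr=onz("top",ct(307,547),.012);F=onz("top",ct(243,207),.012)
P("L",L);P("R",Rr);P("F",F);print(np.linalg.norm(L-Rr),np.degrees(np.arctan2(*(F-Rr)[[1,0]])),np.degrees(np.arctan2(*(L-Rr)[[1,0]])))
P("knob@99",onz("top",ct(164,271),.099));P("knob@99 s",onz("scene",cs(661,186),.099))
P("tip",onz("top",ct(184,360),.015));P("tip s",onz("scene",cs(588,203),.015))
P("hb",onz("top",ct(189,559),.028));P("hb s",onz("scene",cs(476,51),.028));P("hf",onz("top",ct(188,477),.028));P("hf s",onz("scene",cs(517,109),.028))
# other blades lengths
for a,b in(((197,357),(203,269)),((336,230),(349,315))): print("other len",np.linalg.norm(onz("top",a,.01)-onz("top",b,.01)))
# bystanders
P("jar",onz("top",(140,200),.07));P("cup",onz("top",(145,146),.06));P("carton",onz("top",(346,165),.05))
# depth check
z=np.load("top0.npz")["d"]
i=camera_info("top");E=np.array(i["extrinsics"])
for n,c in(("knob",ct(164,271)),("handle",ct(188,520)),("plate",ct(240,500)),("bench",(300,220)),("beam",ct(115,290))):
    o,d=ray("top",c); u,v=map(round,c); P("depth "+n,o+d*z[v,u])
E
```

```text
knob tri [0.6467 0.1106 0.1008]
tip tri [0.5987 0.1002 0.019 ]
handle back top [0.4572 0.0977 0.0282]
handle front top [0.5143 0.0973 0.027 ]
corner L tri [0.442  0.1396 0.0107]
corner R tri [0.4654 0.0127 0.0095]
L [0.4419 0.1394 0.012 ]
R [0.4653 0.0126 0.012 ]
F [0.7132 0.0589 0.012 ]
0.12889721996377065 10.565554219681701 100.44765679691116
knob@99 [0.6469 0.1104 0.099 ]
knob@99 s [0.6461 0.1117 0.099 ]
tip [0.5998 0.1011 0.015 ]
tip s [0.5967 0.1011 0.015 ]
hb [0.4563 0.0961 0.028 ]
hb s [0.458  0.0996 0.028 ]
hf [0.5141 0.0971 0.028 ]
hf s [0.515  0.0971 0.028 ]
other len 0.1923857990904407
other len 0.1915578849505008
jar [0.556  0.3293 0.07  ]
cup [0.6762 0.3244 0.06  ]
carton [ 0.6371 -0.1173  0.05  ]
depth knob [0.647  0.1104 0.0985]
depth handle [0.4839 0.0971 0.0245]
depth plate [0.4988 0.0605 0.0144]
depth bench [ 0.5192 -0.0173 -0.002 ]
depth beam [0.6414 0.1467 0.0617]
```

```bash
cat >> h.py <<'E'
TH=np.radians(10.5); O=np.array([.6468,.1109])
def q(deg): # tool down, tool x at heading deg
    c,s=np.cos(np.radians(deg)),np.sin(np.radians(deg))
    return R.from_matrix(np.array([[c,s,0],[s,-c,0],[0,0,-1]])).as_quat()
def rd(x,y,z): # reader coords -> world
    return np.array([O[0]+x*np.cos(TH)-y*np.sin(TH),O[1]+x*np.sin(TH)+y*np.cos(TH),z])
def st(t=""):
    s=get_state(); print(t,"t",round(s["time_s"],2),"p",np.round(s["position"],4),"F",np.round(s["ft_force"],2),"M",np.round(s["moment"],3),"w",round(s["grip_width"],3),"g",round(float(np.max(s["grip_force"])),1)); return s
E
python3 - <<'E'
from h import *
import threading,time
b=np.array([.4845,.0977])
movep([*b,.13],q(181.7)); st("above")
L=[];stop=[0]
def samp():
    while not stop[0]:
        try: s=get_state(); L.append((s["time_s"],*s["position"]))
        except Exception as e: L.append(repr(e)); break
        time.sleep(.01)
t=threading.Thread(target=samp);t.start()
movel([*b,.05],.12)
stop[0]=1;t.join(); print(len(L),L[:2],L[-2:])
grip(.55); st("pre")
movel([*b,.0165],.08); st("down"); grip(0.0); st("gripped"); print(get_state()["joint_positions"])
E
```

```text
above t 1.82 p [0.4845 0.0984 0.1302] F [-0.06 -0.27 -0.46] M [ 0.062 -0.054 -0.036] w 0.998 g 0.0
2 [(1.8167, np.float64(0.48450639793047967), np.float64(0.09837068310121307), np.float64(0.1302405613224651)), (2.6333, np.float64(0.48503575339811306), np.float64(0.09790491533434827), np.float64(0.05080694093977481))] [(1.8167, np.float64(0.48450639793047967), np.float64(0.09837068310121307), np.float64(0.1302405613224651)), (2.6333, np.float64(0.48503575339811306), np.float64(0.09790491533434827), np.float64(0.05080694093977481))]
pre t 3.1 p [0.4846 0.0977 0.0502] F [-0.15 -0.3  -0.05] M [ 0.047 -0.035  0.   ] w 0.552 g 0.0
down t 3.67 p [0.4845 0.0977 0.0164] F [ 0.29  0.33 -0.35] M [-0.01  -0.002 -0.046] w 0.551 g 0.0
gripped t 4.03 p [0.4851 0.0978 0.0174] F [-0.2  -1.12  4.88] M [ 0.03   0.16  -0.007] w 0.212 g 60.4
[ 1.24264381e-01  1.58332991e-01  1.73296304e+00  1.02501931e-05
  1.24860695e+00 -1.47619712e+00]
```

```bash
python3 - <<'E'
from h import *
s=st(); p=s["position"]
movel([p[0],p[1],.0178],.05); st("lift")
movel(rd(-.160,0,.0178),.06,rot=q(190.5)); st("align")
movel(rd(-.100,0,.0178),.08); st("mid")
movel(rd(-.077,0,.0178),.06); st("in")
for n in("top","scene"):
    p,d=camera(n); cv2.imwrite(f"pics/{n}1.png",p[:,:,::-1])
a=cv2.imread("pics/top1.png")[120:240,190:300]; b=cv2.imread("pics/scene1.png")[170:290,265:385]
f=lambda x:cv2.convertScaleAbs(cv2.resize(x,(400,int(400*x.shape[0]/x.shape[1])),interpolation=cv2.INTER_CUBIC)[:400],alpha=1.3)
cv2.imwrite("pics/c2.png",cv2.hconcat([f(a),f(b)]))
E
```

```text
t 4.03 p [0.4851 0.0978 0.0174] F [-0.2  -1.12  4.88] M [ 0.03   0.16  -0.007] w 0.212 g 60.4
lift t 4.28 p [0.4849 0.0978 0.0176] F [ 0.32  0.28 -0.61] M [ 0.002 -0.008 -0.02 ] w 0.21 g 59.8
align t 4.7 p [0.4893 0.0818 0.0176] F [-0.94  0.72 -0.06] M [ 0.025 -0.033 -0.018] w 0.211 g 59.8
mid t 5.6 p [0.5481 0.0927 0.0176] F [ 0.58 -0.93 -0.71] M [-0.004 -0.04   0.006] w 0.206 g 59.8
in t 6.13 p [0.5709 0.0968 0.0176] F [-0.93 -0.39 -0.9 ] M [ 0.007  0.021 -0.005] w 0.216 g 59.8
```

View pics/c2.png

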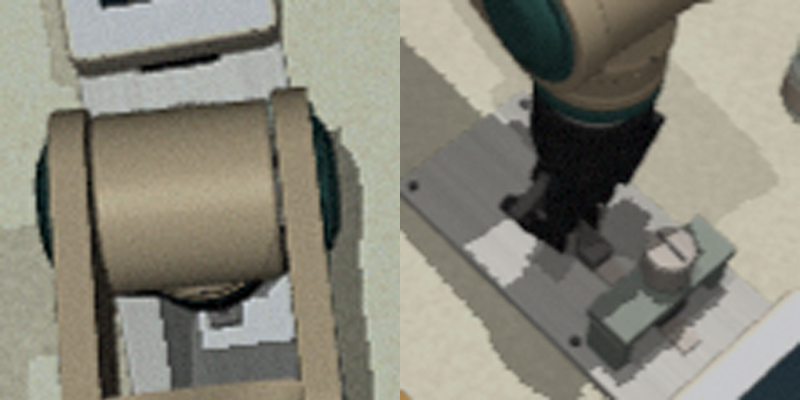

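The tip shows beyond the bridge, in the right panel at (688,340). I'll let go, swing aside, and check centring from the top.

```bash
python3 - <<'E'
from h import *
grip(.55); p=st("open")["position"]
movel([p[0],p[1],.13],.2)
j=get_state()["joint_positions"]; j[0]-=.6; move_j(j); st()
for n in("top","scene"):
    p,d=camera(n); cv2.imwrite(f"pics/{n}2.png",p[:,:,::-1])
a=cv2.imread("pics/top2.png")[130:240,200:300]; b=cv2.imread("pics/scene2.png")[190:290,285:385]
f=lambda x:cv2.convertScaleAbs(cv2.resize(x,None,fx=4,fy=4,interpolation=cv2.INTER_CUBIC),alpha=1.3)
b=f(b); a=f(a); cv2.imwrite("pics/c3.png",cv2.hconcat([a,cv2.copyMakeBorder(b,0,40,0,0,cv2.BORDER_CONSTANT)]))
E
```

```text
open t 6.62 p [0.5711 0.0969 0.0179] F [-0.29 -0.22 -0.01] M [-0.042 -0.015 -0.033] w 0.551 g 0.0
 t 8.62 p [ 0.5258 -0.2411  0.1282] F [ 0.61 -0.32  0.  ] M [ 0.021 -0.015  0.012] w 0.55 g 0.0
```

View pics/c3.png

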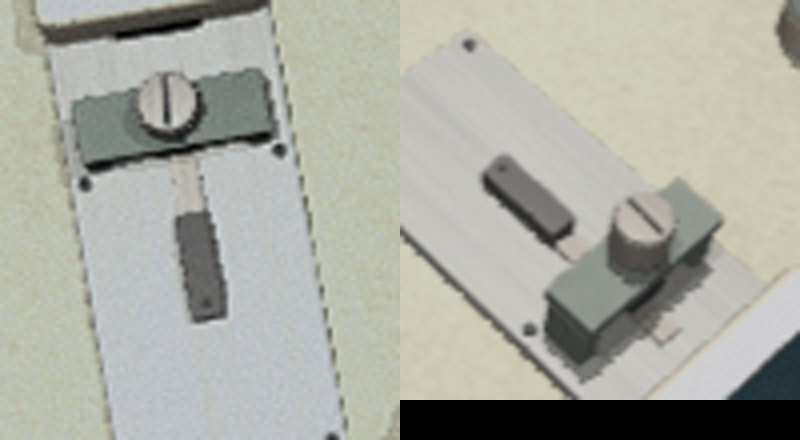

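```bash
python3 - <<'E'
from h import *
T=lambda u,v:(200+u/4-.375,130+v/4-.375)
S=lambda u,v:(285+(u-400)/4-.375,190+v/4-.375)
def rel(p): d=p[:2]-O; c,s=np.cos(TH),np.sin(TH); return np.round([c*d[0]+s*d[1],-s*d[0]+c*d[1]],4)
for n,a in(("knob T",onz("top",T(167,102),.099)),("knob S",onz("scene",S(643,218),.099)),
 ("hback T",onz("top",T(209,319),.028)),("hfront T",onz("top",T(194,212),.028)),("strip T",onz("top",T(187,162),.015)),
 ("tip S",onz("scene",S(668,333),.015)),("hback S",onz("scene",S(494,167),.028)),("hfront S",onz("scene",S(565,225),.028)),
 # track edges & beam ends
 ("edgeL T",onz("top",T(84,245),.012)),("edgeR T",onz("top",T(307,220),.012)),
 ("beamL",onz("top",T(77,132),.062)),("beamR",onz("top",T(270,103),.062))): print(n,rel(a))
E
```

```text
knob T [0.0013 0.    ]
knob S [ 0.0003 -0.0009]
hback T [-0.1082  0.0004]
hfront T [-0.0472 -0.002 ]
strip T [-0.016  -0.0029]
tip S [ 0.0338 -0.0008]
hback S [-0.1048 -0.0026]
hfront S [-0.0491  0.0002]
edgeL T [-0.0519  0.063 ]
edgeR T [-0.0607 -0.0641]
beamL [0.002  0.0521]
beamR [-0.001  -0.0543]
```

```bash
cat >> h.py <<'E'
BL=rd(-.077,0,0)[:2]; ax=np.array([np.cos(TH),np.sin(TH),0])
def knob(turn):
    """turn >0 clockwise from above (foot down)"""
    grip(.55) if get_state()["grip_width"]<.5 else None
    movep([*O,.125],q(190.5)); movel([*O,.076],.15); grip(0.); s=st("knob gripped")
    j=s["joint_positions"].copy(); j[5]+=turn; move_j(j); s=st("turned %.2f"%turn)
    print("heading",np.degrees(R.from_quat(s["tcp_rot"]).as_euler("ZYX")[0]))
    grip(.55); movel([*O,.125],.25)
def drag(n=10,h=.001,v=.02):
    movep([*BL,.10],q(190.5)); movel([*BL,.0165],.15); grip(0.); movel([*BL,.0178],.03); hold(.2)
    st("blade gripped"); out={}
    for sg in(-1,1):
        f=[]
        for k in range(n):
            x=(k+1)*h if sg<0 else (n-k-1)*h
            movel([*(BL-ax[:2]*x),.0178],v); s=get_state(); f.append([-sg*(s["ft_force"]@ax),s["ft_force"][2]])
        out[sg]=np.array(f); print("dir",sg,"F",np.round(out[sg][:,0],1),"Fz mean",out[sg][:,1].mean().round(2))
    m=[out[s][2:,0].mean() for s in(-1,1)]; print("drag back/fwd",np.round(m,2),"mean",np.mean(m).round(2))
    grip(.55); movel([*BL,.10],.25); st("end")
E
python3 - <<'E'
from h import *
knob(.9); drag()
E
```

```text
knob gripped t 10.88 p [0.6476 0.1113 0.0783] F [-2.04  1.73  6.93] M [ 0.232  0.379 -0.061] w 0.351 g 59.8
turned 0.90 t 11.75 p [0.6475 0.1109 0.0784] F [-1.79 -1.32 -0.18] M [-0.374  0.438 -0.069] w 0.353 g 59.5
heading 139.03671914447503
blade gripped t 14.78 p [0.5712 0.0969 0.0181] F [-0.99 -0.86  3.74] M [ 0.034  0.258 -0.034] w 0.211 g 60.5
dir -1 F [1.6 2.9 2.9 2.8 2.9 2.2 2.4 2.6 3.5 3.6] Fz mean 5.05
dir 1 F [2.6 6.7 6.7 7.  6.5 7.1 7.7 7.5 7.1 7.4] Fz mean 12.5
drag back/fwd [2.87 7.12] mean 5.0
end t 20.65 p [0.5714 0.0969 0.1008] F [ 0.83 -0.11 -0.54] M [-0.003  0.015  0.032] w 0.549 g 0.0
```

Fz shows the gripper pressing the blade down, which accounts for the drag (0.6·Fz), so the pad isn't touching yet. I'll null Fz during the draw and subtract what is left.

```bash
cat >> h.py <<'E'
def drag(n=6,h=.0015,v=.025,g=6e-5):
    movep([*BL,.075],q(190.5)); movel([*BL,.0175],.15); grip(0.); z=get_state()["position"][2]+.0002
    for k in range(3):
        movel([*BL,z],.03); hold(.05); z+=np.clip(get_state()["ft_force"][2]*g,-3e-4,3e-4)
    st("blade gripped"); m=[]
    for sg in(-1,1):
        f=[]
        for k in range(n):
            x=(k+1)*h if sg<0 else (n-k-1)*h
            movel([*(BL-ax[:2]*x),z],v); F=get_state()["ft_force"]; f.append([-sg*(F@ax),F[2]]); z+=np.clip(F[2]*g,-3e-4,3e-4)
        f=np.array(f); c=f[:,0]-.6*f[:,1]; m.append(c[1:].mean())
        print("dir",sg,"F",np.round(f[:,0],1),"Fz",np.round(f[:,1],1),"z",round(z,4))
    print("natural drag back/fwd",np.round(m,2),"mean",np.mean(m).round(2))
    grip(.55); movel([*BL,.075],.25); st("end")
E
python3 - <<'E'
from h import *
knob(.6); drag()
E
```

```text
knob gripped t 21.83 p [0.6473 0.1113 0.078 ] F [-4.1   0.76  6.36] M [ 0.241  0.563 -0.011] w 0.35 g 59.6
turned 0.60 t 22.46 p [0.6472 0.1112 0.0781] F [-0.9  -0.07  0.43] M [-0.059  0.271 -0.036] w 0.35 g 59.3
heading 156.2866137884498
blade gripped t 25.54 p [0.571  0.0968 0.0194] F [-0.12 -0.43 -0.52] M [0.046 0.056 0.04 ] w 0.209 g 59.7
dir -1 F [ 0.2  0.6  0.3 -0.9 -0.3 -0.3] Fz [-1.   0.7 -0.5 -0.4 -0.3  0.2] z 0.0193
dir 1 F [ 0.1 -1.3 -0.4 -0.7 -0.2 -1.2] Fz [-0.2  0.7 -0.4 -0.5  0.2  0. ] z 0.0193
natural drag back/fwd [-0.08 -0.76] mean -0.42
end t 29.31 p [0.572  0.097  0.0767] F [-0.28 -0.22 -0.32] M [-0.04   0.043  0.04 ] w 0.55 g 0.0
```

```bash
python3 - <<'E'
from h import *
knob(.65); drag(n=5)
E
```

```text
knob gripped t 30.53 p [0.6473 0.1112 0.0779] F [-2.74  0.76  6.43] M [0.179 0.544 0.006] w 0.351 g 59.7
turned 0.65 t 31.2 p [0.6472 0.1112 0.0779] F [-1.78  0.18 -0.18] M [ 0.003  0.266 -0.083] w 0.35 g 59.4
heading 153.4065689341513
blade gripped t 34.33 p [0.5715 0.0969 0.0194] F [ 5.54 -0.37 -1.91] M [ 0.14  -0.862  0.015] w 0.206 g 59.4
dir -1 F [5.  4.3 5.  5.1 5. ] Fz [-0.7 -1.4 -0.4 -2.1 -1.3] z 0.0187
dir 1 F [ 4.6  9.4 10.3  9.6  9.1] Fz [6.8 7.7 8.4 6.9 5.9] z 0.0202
natural drag back/fwd [5.64 5.24] mean 5.44
end t 37.58 p [0.5721 0.097  0.0768] F [-0.77  0.61  0.33] M [-0.016  0.068  0.005] w 0.552 g 0.0
```

The pad is in contact, with about 5.4 N natural drag. I'll measure again before fine-tuning.

```bash
python3 - <<'E'
from h import *
drag(n=8,h=.001,g=9e-5)
E
```

```text
blade gripped t 39.63 p [0.5716 0.0969 0.0193] F [ 5.28  1.45 -1.27] M [ 0.206 -0.886 -0.022] w 0.207 g 59.6
dir -1 F [6.7 5.9 6.4 5.2 6.1 5.6 6.5 6.1] Fz [-1.  -1.6 -0.8  0.3 -0.7 -0.5 -0.2  0.3] z 0.0184
dir 1 F [ 0.2  4.5  9.1 10.8 10.9  8.3  7.3  6.8] Fz [5.1 6.6 8.4 8.1 7.8 5.4 3.8 1.8] z 0.0207
natural drag back/fwd [6.26 4.65] mean 5.46
end t 44.39 p [0.5721 0.097  0.0768] F [ 0.05  0.51 -0.55] M [-0.026  0.004  0.002] w 0.548 g 0.0
```

```bash
python3 - <<'E'
from h import *
knob(-.07); drag(n=8,h=.001,g=9e-5)
E
```

```text
knob gripped t 45.62 p [0.6473 0.1112 0.0778] F [-3.    1.4   6.69] M [0.181 0.581 0.022] w 0.352 g 59.7
turned -0.07 t 45.87 p [0.6472 0.1113 0.0779] F [-2.45  0.97 -0.5 ] M [0.057 0.205 0.08 ] w 0.346 g 60.9
heading -165.5640968383006
blade gripped t 48.77 p [0.5713 0.0969 0.0193] F [4.99 0.83 0.62] M [ 0.146 -0.78   0.065] w 0.208 g 59.7
dir -1 F [5.  4.8 4.8 5.1 5.7 4.7 5.1 4.7] Fz [-0.4  0.  -0.6 -0.6  0.2  0.3  0.2 -0.2] z 0.019
dir 1 F [1.1 5.  8.8 8.3 8.7 7.2 5.9 6.2] Fz [4.9 7.4 7.9 7.  4.4 3.8 0.5 0.5] z 0.0209
natural drag back/fwd [5.04 4.46] mean 4.75
end t 53.53 p [0.572  0.097  0.0768] F [-1.04 -0.1  -0.08] M [0.013 0.008 0.019] w 0.55 g 0.0
```

The pull reads 5.0 N with Fz near 0. I'll retreat and check the final placement.

```bash
python3 - <<'E'
from h import *
p=get_state()["position"]; movel([p[0],p[1],.13],.2)
j=get_state()["joint_positions"]; j[0]-=.6; move_j(j); st()
for n in("top","scene"):
    p,d=camera(n); cv2.imwrite(f"pics/{n}3.png",p[:,:,::-1])
a=cv2.imread("pics/top3.png")[130:240,200:300]; b=cv2.imread("pics/scene3.png")[190:290,285:385]
f=lambda x:cv2.convertScaleAbs(cv2.resize(x,None,fx=4,fy=4,interpolation=cv2.INTER_CUBIC),alpha=1.3)
cv2.imwrite("pics/c4.png",cv2.hconcat([f(a),cv2.copyMakeBorder(f(b),0,40,0,0,cv2.BORDER_CONSTANT)]))
E
```

```text
t 55.25 p [ 0.5271 -0.2418  0.1292] F [ 0.74  0.14 -0.23] M [0.014 0.035 0.013] w 0.551 g 0.0
```

View pics/c4.png

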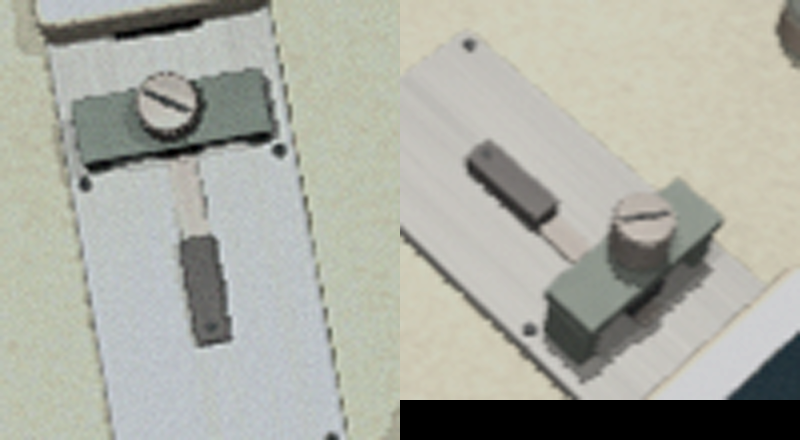

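The check shows the blade crept back about 13 mm over the drag tests. In the left panel the handle's rear is at (212,343), and the tip no longer shows on the right. I'll push it forward from behind with the closed fingers, square to the track.

```bash
python3 - <<'E'
from h import *
T=lambda u,v:(200+u/4-.375,130+v/4-.375)
def rel(p): d=p[:2]-O; c,s=np.cos(TH),np.sin(TH); return np.round([c*d[0]+s*d[1],-s*d[0]+c*d[1]],4)
for n,a in(("hback",onz("top",T(212,344),.028)),("hfront",onz("top",T(198,236),.028)),("strip",onz("top",T(187,165),.015))): print(n,rel(a))
grip(0.); movep(rd(-.150,0,.06),q(190.5)); movel(rd(-.150,0,.018),.12); st("behind")
movel(rd(-.130,0,.018),.06); st(); movel(rd(-.118,0,.018),.05); st("pushed")
movel(rd(-.135,0,.018),.15); movel(rd(-.135,0,.12),.3)
j=get_state()["joint_positions"]; j[0]-=.6; move_j(j); st("aside")
for n in("top","scene"):
    p,d=camera(n); cv2.imwrite(f"pics/{n}4.png",p[:,:,::-1])
a=cv2.imread("pics/top4.png")[130:240,200:300]; b=cv2.imread("pics/scene4.png")[190:290,285:385]
f=lambda x:cv2.convertScaleAbs(cv2.resize(x,None,fx=4,fy=4,interpolation=cv2.INTER_CUBIC),alpha=1.3)
cv2.imwrite("pics/c5.png",cv2.hconcat([f(a),cv2.copyMakeBorder(f(b),0,40,0,0,cv2.BORDER_CONSTANT)]))
E
```

```text
hback [-0.1223  0.0012]
hfront [-0.061  -0.0018]
strip [-0.0177 -0.0026]
behind t 57.62 p [0.4996 0.0831 0.0182] F [ 0.79 -0.52 -0.18] M [-0.021 -0.088  0.014] w 0.002 g 0.0
 t 58.11 p [0.5196 0.0873 0.0185] F [ 0.1   1.08 -0.57] M [-0.009  0.043  0.003] w -0.002 g 0.1
pushed t 58.5 p [0.5306 0.0894 0.0181] F [-3.92 -0.    2.69] M [-0.14   0.623  0.025] w -0.001 g 1.9
aside t 60.43 p [ 0.4742 -0.2186  0.1209] F [-0.58 -0.07 -0.29] M [-0.011  0.015 -0.009] w -0.0 g 0.0
```

View pics/c5.png

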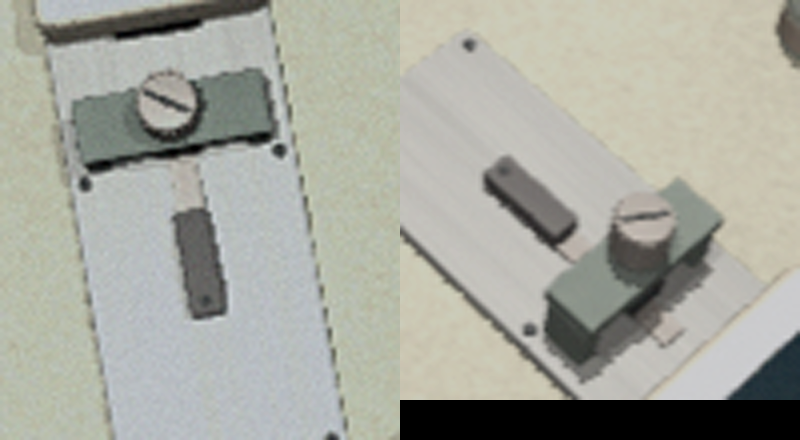

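The tip is back beyond the bridge at (668,333) in the right panel. The blade lies straight and is free of the gripper.

```bash
python3 -c "
from bench import *
print(close_job())"
```

```text
the job is handed in; nothing more can be done
None
```

Job handed in at about 60 s: the strip lies under the pad to within about 2 mm of centre, tip showing beyond the bridge and gripper clear; the screw is set for about 5 N (last backward draw 5.0 N, forward stroke a less certain 4.5 N), and after that draw I pushed the blade about 13 mm forward to recover creep from the tests, without drawing it again.

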